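# Shuttle a jar under the stamp press past its spring stop

### The job

Send the jar under the stamping head of the hand press: press the spring stop's thumb pad down with a fingertip and, while it is held down, push the jar shuttle (its upright flange is there for that) so that its tail plate runs over the pad, and go on until the shuttle is fully home and the stop springs up behind it. The jar must ride along upright in its cup without being touched or lifted, and the things round the press stay where they are.

Things in the scene. Friction and masses are not known exactly. Their poses are not given: they have to be found in the camera images.
- press: Fixed hand press for stamping jar lids. Frame: origin on the table, on the slide's centre line, under the flange's push face at shuttle travel 0; +y is the way the shuttle has to go, +x away from the robot, z up. Base: x -58..58, y -118..272 mm, deck top at z 24; rails along y at |x| 37..55, tops at z 46. In front of and beside the stop's pad (+y) the way is free down to z 28.
- foot (a point): Underside of the round stamping foot (48 mm wide), press x 0, y 215, z 144 mm: the jar must end under it. Above it the grey press head (press x -28..117, y 187..243, z 167..260), carried by a column (press x 63..125, y 180..250, from the base up); the lever at press x 38..139, y 238..266 reaches z 256 mm.
- shuttle (a joint): Travel of the jar shuttle along the press's +y, m: 0 = loading place, 0.100 = home against the end stop under the stamping head. Captive steel slide (0.6 kg, about 1.5 N friction; cannot be lifted out). The raised stop blocks it at 0.003; it starts between 0 and 0.002.
- flange (a point): Middle of the push face of the shuttle's upright steel flange (axes as the press's), moves with the shuttle. The face looks to -y, 64 mm wide, press z 36..76, this point at z 58. Behind it (-y) the 5 mm slide plate (z 36..41) has a window 64 mm (x) by 37 mm (y, measured from the face) in which the stop's pad stands. The jar's cup is centred 115 mm ahead (+y) of the face.
- tail (a point): Middle of the top of the shuttle's solid tail plate, 84 mm (x) by 64 mm (y), press z 36..41 mm; moves with the shuttle, 69 mm behind (-y) the flange face. This is the part that has to run over the pressed stop.
- stop (a joint): How far the spring stop is pressed down, m: 0 = up, 0.018 = fully down; 3 N at 0 rising to about 8.5 N at 0.018. It must be at least 0.0145 down for the tail plate to run over it; once over it, the plate itself keeps it at 0.014 until travel 0.097, where the stop springs up behind the tail plate and locks the shuttle.
- stop_top (a point): Middle of the top of the stop's black ribbed thumb pad, 40 (x) by 30 (y) by 16 mm high, moves with it; up at press y -19, z 50 mm, fully down z 32. At travel 0 the pad has 3 mm free behind it and 4 mm to the flange face: a fingertip (under 35 mm in y, 60 mm in x) pressing its half next to the flange can move straight on along +y against the flange with the pad still held down.
- jar: Closed glass jar with a red lid, 60 mm across, 86 mm tall, 0.24 kg, origin under its centre; stands loose in the shuttle's round white cup (inside width 64 mm, 18 mm deep), its underside at press z 45.
- cup (a point): Centre of the floor of the shuttle's cup, on which the jar stands; moves with the shuttle.
- next_jar_a: Bystander: jar like the first, 60 mm across, 86 mm tall, on the table in front of the press; origin under its centre.
- next_jar_b: Bystander: smaller jar, 54 mm across, 84 mm tall, beside the other; origin under its centre.
- tape: Bystander: roll of tape lying flat behind the slide, 104 mm across, 25 mm high; origin under its centre.
- teaspoon: Bystander: teaspoon with a green handle, 139 x 28 x 14 mm, lying in front of the slide; origin under its centre.
- terminal: Bystander: black card terminal, 152 x 68 x 34 mm, to the right of the press; origin under its centre.
- lime: Bystander: green lime, 57 x 46 x 45 mm, lying near the right-hand end of the press; origin under its centre.
Mind the look-alikes: they are no part of the job. Leave any turquoise look-alike of the jar alone.

How it is judged:
By the outcome, as a careful person would: the job done as asked, in the order asked, and still so for the second after the job is handed in, with the robot touching nothing.
It also fails if it takes over 42 s, if anything falls off the work surface, if the arm or the gripper's body presses on something with over 40 N, if the wrist force passes 120 N, or if a joint passes its speed limit or range.

### The arm

A 6-joint arm with a two-finger parallel gripper is mounted at the origin on a cart in front of the work surface, level with it; the furniture and walls round the work are solid. World frame = base frame: x ahead of the robot, y to its left, z up, the work surface at z = 0. Lengths are in mm, angles in degrees, forces in N, time in s.
With the tool pointing down it reaches from about 350 to 850 mm from the base axis. Payload 8.1 kg.
Tool frame: the origin (TCP) lies midway between the tips of the shut fingers; the grasp point (between the pads) lies 19 mm behind it; z points along the fingers, y is the line along which they close (so a half turn about z gives the same grasp; the last joint's range is limited). The gripper opens to 85 mm and grips with 20 to 120 N. Pads are 22 mm wide; open, the fingers measure 114 mm over their backs; the gripper's body (76 mm by 85 mm) begins 54 mm behind the grasp point. The pads swing forward as they close: fully open they stand 13 mm farther back than shut.
Start: joints at [69.763, 7.471, 85.268, -0, 87.261, -4.893], TCP at [158.744, 578.624, 204.592] pointing down, gripper open.
Joint ranges: [-169.43, 169.43], [-51.17, 129.36], [1.28, 143.12], [-76.62, 256.62], [0, 156.53], [-152.29, 152.29]. Speed limits (degrees/s): [136.94, 136.94, 159.86, 180, 180, 180].

### API

Orientations are given as [roll, pitch, yaw] about the fixed x, y, z axes, in that order (R = Rz(yaw) Ry(pitch) Rx(roll)).
In Python, from bench import r gives the robot as it stands.
- The arm moves only by the tool send_rows, never from a script. Its argument "increments" is a list of rows, each a list of 6 numbers: the shift along the tool's x, y, z in mm, then the turn, a rotation vector about the tool's x, y, z in rad. A call has 1 to 5 rows; each row shifts and turns the commanded pose from where the row before left it, along the tool's axes as they then stand; what a row does not reach is not made up. A row lasts 1/8 s, in which the tool goes at most 62.5 mm and 10.7 degrees, less where a joint would pass 70% of its speed; a pose out of reach is approached as far as the arm can. A call is refused whole if a number of a shift passes 62.5 or a number of a turn 0.188, either way. A call with a gripper value outside its range is refused whole. "grip" is the closure, from -1 (fully open) to 1 (shut), set as the call begins (left out, the last holds). The fingers move at their own pace and stop on an object; "grip_force" is the grip in N (left out, the last holds). Time passes only in rows, so rows that do not move let the fingers close. It gives the time, the measured TCP pose, the force, the opening and the grip force at its end, in the units of the state.
- r.sense(): the state, without advancing time (a new reading comes with each control period).
- r.snapshot(name): name is "scene" or "top"; returns a dict with "img" (384x512x3 uint8, blue, green, red), "z_map" (384x512 float32, mm along the optical axis (not along the pixel's ray), 0 where there is no reading), "fx", "fy", "cx", "cy" (pixels), "view" (4x4, takes a point from world to camera coordinates). Camera axes: x right, y down, z forward; pixel columns grow to the right and rows downward; lengths in mm; the calibration is good to about 2 mm. A picture is of the moment at which its call begins.
- r.hand_in(): hands the job in; it is judged then, once.
The state is a dict: "time": time; "joint_pos": joint angles; "qd": joint speeds; "joint_efforts": joint torques, N m; "tool_pos": TCP position; "tcp_rot": TCP orientation; "ft_force": force on the tool from outside, world axes, zero at the start; "wrist_torque": the same for the moment, N m; "finger_gap": finger opening in mm; "grip_force": force on a finger pad.
Only numpy, scipy, OpenCV 4.12 (cv2) and the standard library are available. Lean on these libraries where they do the work, as an engineer would, in place of code of your own. Each camera call takes 0.05 s, during which the arm holds its last target. There are 200 camera calls.

## Working session

There is one attempt and no reset: what is moved stays moved. The work goes in short steps, Python scripts to look and compute and a tool call to move; the robot and the scene stay as the last step left them, time stands still between calls to the robot, and variables do not carry over. Pictures are saved under pics/ and viewed, at most 10 in all, crops included, and the job is handed in when it is done.

Besides the shell and the picture viewer there is one more tool, called after ">>>" as name(argument=value, ...), one argument or row to a line, values as JSON. send_rows: Moves the arm, as the interface text tells. Its arguments: {"type":"object","properties":{"increments":{"type":"array"},"grip":{"type":"number"},"grip_force":{"type":"number"}},"required":["increments"]}

```bash
mkdir -p pics; python3 - <<'E'
from bench import r
import cv2,numpy as np
s=r.sense();print(s)
for n in("scene","top"):
    d=r.snapshot(n);cv2.imwrite(f"pics/{n}0.png",d["img"]);np.savez(f"{n}0.npz",**d)
    print(n,d["fx"],d["cx"],d["cy"],d["view"])
E
```

```text
{'time': 0.0, 'joint_pos': array([ 6.97625853e+01,  7.51454909e+00,  8.53291063e+01, -4.13361559e-04,
        8.72602558e+01, -4.89321930e+00]), 'qd': array([-0.01532286, -0.01600869, -0.11422755, -0.0816823 ,  0.00828299,
       -0.00123647]), 'joint_efforts': array([ 8.52688117e-04, -5.69406223e+01, -5.00544047e+01, -2.89044856e-04,
        1.47302588e-02, -2.35202185e-05]), 'tool_pos': array([158.54922633, 578.06417568, 203.5519454 ]), 'tcp_rot': array([-1.79896432e+02, -8.45216881e-03,  1.64655817e+02]), 'ft_force': array([-0.67911328, -0.48132556, -0.09756576]), 'wrist_torque': array([ 0.01395861, -0.00482608,  0.02389974]), 'grip_force': 0.0, 'finger_gap': 85.31293165263999}
scene 461.6923347349888 255.14922982427288 197.29022910868005 [[ 4.51163160e-01 -8.92440912e-01  1.01109348e-03 -3.26829123e+02]
 [-4.19966443e-01 -2.13308563e-01 -8.82115436e-01  3.27546808e+02]
 [ 7.87451579e-01  3.97553362e-01 -4.71032201e-01  9.56150898e+02]
 [ 0.00000000e+00  0.00000000e+00  0.00000000e+00  1.00000000e+00]]
top 409.55879189558436 254.8317204693183 189.80133658385097 [[-2.00340344e-02 -9.99578293e-01  2.10207914e-02 -8.89552183e+01]
 [-9.80545961e-01  1.55376276e-02 -1.95673710e-01  5.62876557e+02]
 [ 1.95264580e-01 -2.45319860e-02 -9.80443739e-01  1.29003546e+03]
 [ 0.00000000e+00  0.00000000e+00  0.00000000e+00  1.00000000e+00]]
```

View pics/scene0.png

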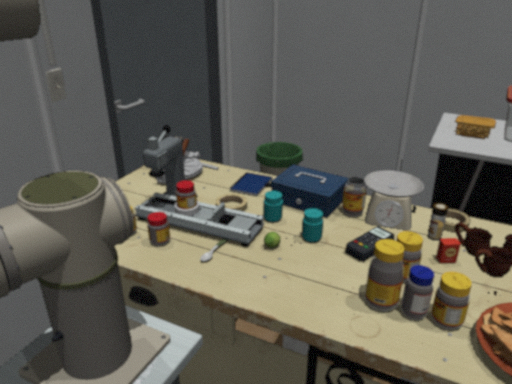

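View pics/top0.png

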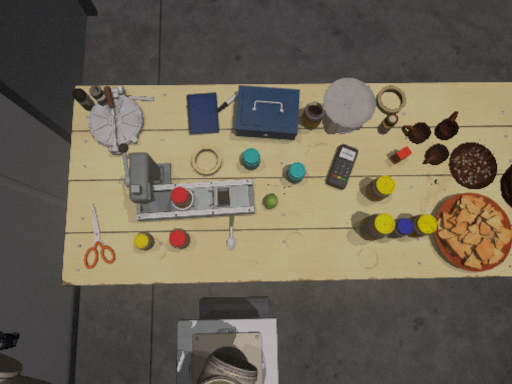

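The scene view shows the press with its head at (165,155) and the jar at (185,195). In the top view the press runs from (137,217) to (255,185), with the pad at about (224,198) and the jar lid at (181,197). I'll enlarge the press.

```bash
cat > h.py <<'E'
import numpy as np
def ray(d,u,v,z):
    V=d["view"];R=V[:3,:3];t=V[:3,3];c=-R.T@t
    w=R.T@np.array([(u-d["cx"])/d["fx"],(v-d["cy"])/d["fy"],1.])
    return c+w*(z-c[2])/w[2]
def proj(d,P):
    p=d["view"][:3,:3]@np.asarray(P,float)+d["view"][:3,3]
    return d["fx"]*p[0]/p[2]+d["cx"],d["fy"]*p[1]/p[2]+d["cy"]
E
python3 - <<'E'
import cv2,numpy as np
from h import *
d=np.load("top0.npz");im=d["img"][145:230,125:265]
cv2.imwrite("pics/topc.png",cv2.resize(im,None,fx=5.7,fy=5.7,interpolation=cv2.INTER_CUBIC))
s=np.load("scene0.npz");im=s["img"][170:250,130:270]
cv2.imwrite("pics/scc.png",cv2.resize(im,None,fx=5.7,fy=5.7,interpolation=cv2.INTER_CUBIC))
for u,v,z in((137,217,24),(255,210,24),(253,183,24),(224,198,50),(181,192,131)):print(u,v,ray(d,u,v,z))
# red lid, both views
for n,k,(a,b,c,e) in((d,"top",(165,180,195,212)),(s,"scene",(170,178,200,196))):
    h=cv2.cvtColor(n["img"],cv2.COLOR_BGR2HSV);m=((h[...,0]<8)|(h[...,0]>172))&(h[...,1]>150)&(h[...,2]>60)
    mm=np.zeros_like(m);mm[b:e,a:c]=m[b:e,a:c];y,x=np.nonzero(mm);print(k,len(x),x.min(),x.max(),y.min(),y.max(),x.mean(),y.mean(),ray(n,x.mean(),y.mean(),128))
E
```

```text
137 217 [482.20286624 291.42280423  24.        ]
255 210 [498.96170886 -99.0501173   24.        ]
253 183 [591.20661781 -94.14369445  24.        ]
224 198 [536.6345251    2.65327589  50.        ]
181 192 [543.05408333 130.91376018 131.        ]
top 217 171 187 187 203 179.00460829493088 195.06912442396313 [534.07851842 137.38428266 128.        ]
scene 175 177 192 180 192 184.68571428571428 186.03428571428572 [523.42734632 131.14673863 128.        ]
```

View pics/topc.png

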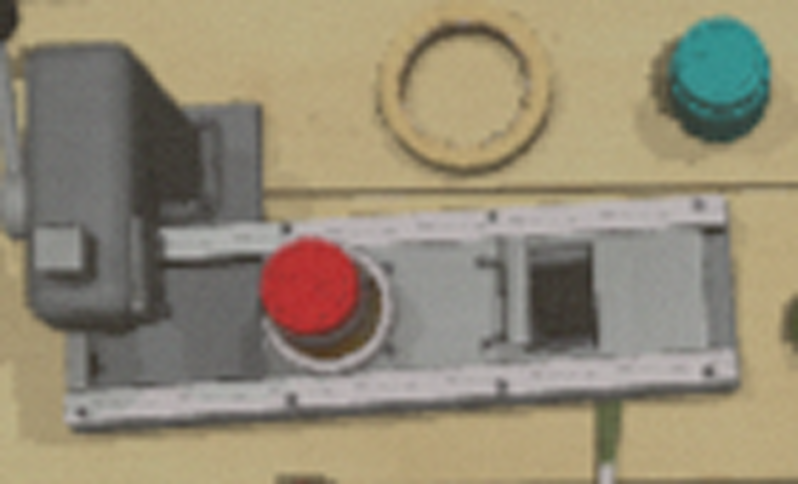

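View pics/scc.png

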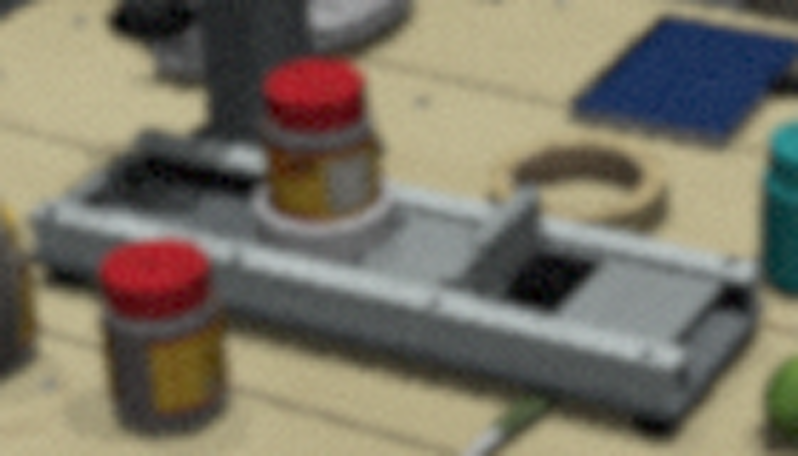

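The crops show the rails clearly. The near rail's outer edge runs (65,428)→(738,384) and the far rail's right end is at (727,196). The pad is the dark block at (562,295) and the flange is just left of it at (515,290). I'll fit the press pose from these.

```bash
python3 - <<'E'
import numpy as np
from scipy.optimize import least_squares
from h import *
d=np.load("top0.npz");s=np.load("scene0.npz")
T=lambda U,V:((U+.5)/5.7-.5+125,(V+.5)/5.7-.5+145)
S=lambda U,V:((U+.5)/5.7-.5+130,(V+.5)/5.7-.5+170)
for nm,(u,v),z,c in(("NR",T(738,384),46,d),("NL",T(65,428),46,d),("FR",T(727,196),46,d),("NRi",T(738,350),46,d),
  ("padLfar",T(530,250),50,d),("padRnear",T(595,345),50,d),("padC",T(562,297),50,d),("flange top far",T(527,237),76,d),("flange top near",T(527,350),76,d),
  ("S NR",S(680,362),46,s),("S NL",S(40,205),46,s),("S FR",S(755,268),46,s),("S flange top far",S(537,195),76,s),("Sflange near top",S(478,268),76,s),("lidT",T(308,286),131,d),("lidS",S(314,80),131,s)):
    p=ray(c,u,v,z);print(nm,p.round(1))
# depth-based check
z=d["z_map"];V=d["view"]
v,u=np.mgrid[150:228,130:262];zz=z[150:228,130:262]
P=np.stack([(u-d["cx"])/d["fx"]*zz,(v-d["cy"])/d["fy"]*zz,zz],-1)-V[:3,3]
W=P@V[:3,:3]
for a,b in((40,52),(60,85)):
    m=(W[...,2]>a)&(W[...,2]<b)&(zz>0);print(a,b,m.sum(),W[m].min(0).round(),W[m].max(0).round())
E
```

```text
NR [489.3 -95.3  46. ]
NL [470.5 288.6  46. ]
FR [600.2 -91.1  46. ]
NRi [509.1 -95.7  46. ]
padLfar [569.   23.7  50. ]
padRnear [512.7 -13.5  50. ]
padC [541.    5.3  50. ]
flange top far [571.3  23.6  76. ]
flange top near [506.3  23.7  76. ]
S NR [494.9 -96.5  46. ]
S NL [477.8 285.1  46. ]
S FR [592.7 -89.4  46. ]
S flange top far [562.7  22.8  76. ]
Sflange near top [484.6  11.   76. ]
lidT [534.5 138.1 131. ]
lidS [531.8 136.7 131. ]
40 52 2077 [ 475. -115.   40.] [665. 292.  52.]
60 85 310 [ 500. -115.   60.] [690. 235.  85.]
```

The estimates agree. The press yaw is about 2.7°, the flange face is at (539, 23.5), and the pad centre is at about (540, 4.5). I'll use a closed fingertip, 22 mm in press y, so tool yaw 92.7°. Next I'll plan the approach rows.

```bash
cat > plan.py <<'E'
import numpy as np
from scipy.spatial.transform import Rotation as Ro
def plan(p,yaw,wps):
    """wps: (x,y,z,yaw,nrows); prints rounded tool-frame rows"""
    p=np.array(p,float);i=0
    for x,y,z,w,n in wps:
        for k in range(n):
            R=Ro.from_euler('xyz',[180,0,yaw],degrees=True)
            d=(np.array([x,y,z])-p)/(n-k); t=-np.radians(w-yaw)/(n-k)
            s=np.round(R.inv().apply(d),1);t=round(t,4)
            print(i,[*map(float,s),0,0,float(t)]);i+=1
            p=p+R.apply(s);yaw-=np.degrees(t)
    print("end",p,yaw)
E
python3 -c "
from plan import *
plan([158.7,578.6,204.6],164.66,[(400,100,204,113,15),(540,11,204,92.7,5)])"
```

```text
0 [-24.0, -26.5, 0.0, 0, 0, 0.0601]
1 [-25.5, -25.0, 0.0, 0, 0, 0.0601]
2 [-27.0, -23.5, 0.0, 0, 0, 0.0601]
3 [-28.3, -21.8, 0.0, 0, 0, 0.0601]
4 [-29.6, -20.0, 0.1, 0, 0, 0.0601]
5 [-30.7, -18.2, 0.0, 0, 0, 0.0601]
6 [-31.8, -16.4, 0.1, 0, 0, 0.0601]
7 [-32.7, -14.4, 0.0, 0, 0, 0.0601]
8 [-33.5, -12.4, 0.1, 0, 0, 0.0601]
9 [-34.2, -10.4, 0.1, 0, 0, 0.0601]
10 [-34.7, -8.3, 0.0, 0, 0, 0.0601]
11 [-35.2, -6.3, 0.1, 0, 0, 0.0601]
12 [-35.5, -4.1, 0.0, 0, 0, 0.0601]
13 [-35.7, -2.0, 0.1, 0, 0, 0.0602]
14 [-35.7, 0.2, 0.0, 0, 0, 0.0601]
15 [-27.3, 18.8, 0.0, 0, 0, 0.0709]
16 [-25.9, 20.7, 0.0, 0, 0, 0.0709]
17 [-24.4, 22.5, 0.0, 0, 0, 0.0708]
18 [-22.8, 24.2, 0.0, 0, 0, 0.0709]
19 [-20.9, 25.7, 0.0, 0, 0, 0.0708]
end [540.01830973  11.04554609 204.        ] 92.7022305095198
```

>>> send_rows(
  increments=[
    [-24.0, -26.5, 0, 0, 0, 0.06],
    [-25.5, -25, 0, 0, 0, 0.06],
    [-27, -23.5, 0, 0, 0, 0.06],
    [-28.3, -21.8, 0, 0, 0, 0.06],
    [-29.6, -20, 0.1, 0, 0, 0.06],
  ],
  grip=1,
  grip_force=40,
)

```text
time: 0.72
tool_pos: [239.5, 417.8, 204.0]
tcp_rot: [-180.0, 0.0, 147.4]
ft_force: [0.0, -0.4, -0.4]
finger_gap: 0.3
grip_force: 0.0
```

>>> send_rows(
  increments=[
    [-30.7, -18.2, 0, 0, 0, 0.06],
    [-31.8, -16.4, 0, 0, 0, 0.06],
    [-32.7, -14.4, 0, 0, 0, 0.06],
    [-33.5, -12.4, 0, 0, 0, 0.06],
    [-34.2, -10.4, 0.1, 0, 0, 0.06],
  ],
)

```text
time: 1.35
tool_pos: [320.0, 258.5, 204.1]
tcp_rot: [-180.0, -0.0, 130.2]
ft_force: [-0.0, 1.1, 0.4]
finger_gap: -0.1
grip_force: 0.0
```

>>> send_rows(
  increments=[
    [-34.7, -8.3, 0, 0, 0, 0.06],
    [-35.2, -6.3, 0, 0, 0, 0.06],
    [-35.5, -4.1, 0, 0, 0, 0.06],
    [-35.7, -2, 0, 0, 0, 0.06],
    [-35.7, 0.2, 0.1, 0, 0, 0.06],
  ],
)

```text
time: 1.98
tool_pos: [400.5, 99.0, 204.0]
tcp_rot: [-180.0, -0.0, 113.0]
ft_force: [0.5, -0.4, 0.5]
finger_gap: -0.0
grip_force: 0.0
```

>>> send_rows(
  increments=[
    [-27.3, 18.8, 0, 0, 0, 0.071],
    [-25.9, 20.7, 0, 0, 0, 0.071],
    [-24.4, 22.5, 0, 0, 0, 0.071],
    [-22.8, 24.2, 0, 0, 0, 0.071],
    [-20.9, 25.7, 0, 0, 0, 0.071],
  ],
)

```text
time: 2.6
tool_pos: [541.0, 10.7, 203.7]
tcp_rot: [-179.9, -0.0, 92.6]
ft_force: [0.6, 0.2, 0.3]
finger_gap: 0.1
grip_force: 0.0
```

>>> send_rows(
  increments=[
    [0, 0, 20, 0, 0, 0],
    [0, 0, 20, 0, 0, 0],
    [0, 0, 20, 0, 0, 0],
    [0, 0, 20, 0, 0, 0],
    [0, 0, 10, 0, 0, 0],
  ],
)

```text
time: 3.22
tool_pos: [539.3, 11.8, 112.3]
tcp_rot: [-179.9, -0.0, 92.8]
ft_force: [-0.3, -0.2, -0.3]
finger_gap: -0.1
grip_force: 0.0
```

>>> send_rows(
  increments=[
    [0, 0, 0, 0, 0, 0],
    [0, 0, 0, 0, 0, 0],
  ],
)

```text
time: 3.48
tool_pos: [541.1, 11.4, 115.2]
tcp_rot: [179.9, 0.0, 92.8]
ft_force: [-0.1, -0.1, 0.2]
finger_gap: 0.1
grip_force: 0.0
```

```bash
python3 - <<'E'
from bench import r
import cv2,numpy as np
from h import *
print(r.sense()["tool_pos"])
out=[]
for n,(a,b,c,e) in(("scene",(185,130,265,250)),("top",(170,150,270,225))):
    d=r.snapshot(n);np.savez(n+"1.npz",**d)
    print(n,proj(d,r.sense()["tool_pos"]))
    i=cv2.resize(d["img"][b:e,a:c],None,fx=5,fy=5,interpolation=cv2.INTER_CUBIC);out.append(np.vstack([i,np.zeros((600-i.shape[0],i.shape[1],3),np.uint8)]))
cv2.imwrite("pics/near1.png",cv2.resize(np.hstack(out),(800,533)))
E
```

```text
[541.12805408  11.40555982 115.17260241]
scene (np.float64(223.0403026251975), np.float64(195.92120023480138))
top (np.float64(220.10901572867556), np.float64(192.90776269786068))
```

View pics/near1.png

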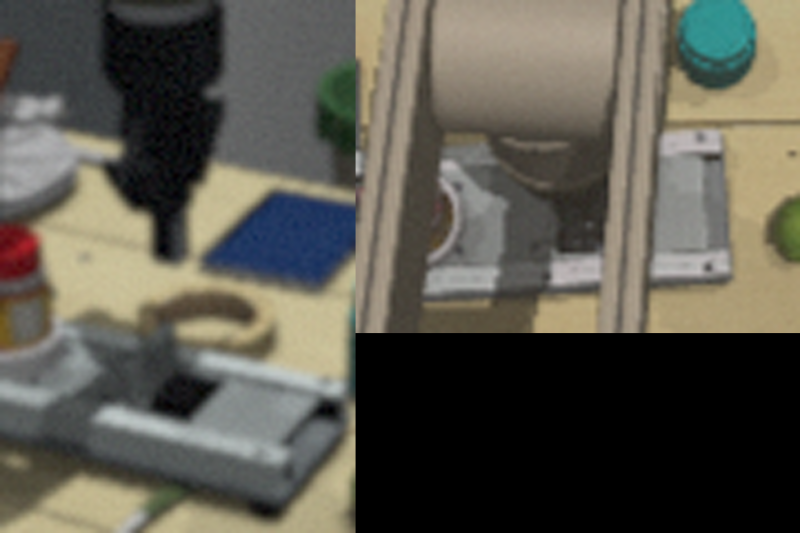

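```bash
python3 - <<'E'
import numpy as np
from h import *
d=np.load("scene1.npz");V=d["view"]
for v in range(180,202,2):
    o=[]
    for u in (219,222,225):
        z=d["z_map"][v,u];p=V[:3,:3].T@(np.array([(u-d["cx"])/d["fx"]*z,(v-d["cy"])/d["fy"]*z,z])-V[:3,3]);o.append(p.round().astype(int).tolist())
    print(v,o,d["img"][v,222])
E
```

```text
180 [[526, 14, 172], [528, 5, 174], [536, 0, 171]] [22 16 21]
182 [[528, 15, 165], [530, 6, 166], [537, 1, 164]] [16 15 12]
184 [[529, 16, 158], [529, 6, 160], [533, -2, 160]] [24 21 22]
186 [[531, 17, 151], [533, 8, 152], [540, 3, 150]] [21 16 21]
188 [[534, 19, 143], [530, 7, 147], [533, -1, 147]] [60 69 70]
190 [[767, 164, -5], [769, 153, -3], [773, 143, -2]] [140 174 179]
192 [[748, 153, -1], [759, 148, -5], [763, 138, -4]] [150 189 199]
194 [[740, 148, -4], [742, 137, -2], [749, 129, -4]] [150 190 200]
196 [[730, 142, -6], [688, 104, 24], [694, 97, 22]] [139 175 188]
198 [[673, 107, 22], [683, 102, 19], [695, 97, 14]] [ 87 106 117]
200 [[662, 101, 21], [684, 102, 11], [698, 100, 5]] [54 70 80]
```

```bash
python3 - <<'E'
import numpy as np,cv2
d=np.load("scene1.npz");i=d["img"][130:240,190:260]
cv2.imwrite("pics/tip.png",cv2.resize(np.clip(i.astype(float)*1.0,0,255).astype(np.uint8)**1,None,fx=5.4,fy=5.4,interpolation=cv2.INTER_NEAREST))
m=d["z_map"];print(m[184:200,214:232].astype(int))
E
```

```text
[[1678 1668 1668 1662 1667 1303 1300 1301 1299 1298 1305 1299 1307 1310
  1669 1663 1663 1666]
 [1668 1665 1662 1662 1662 1302 1306 1303 1303 1303 1305 1300 1307 1308
  1658 1668 1666 1657]
 [1657 1653 1649 1644 1657 1309 1300 1303 1307 1297 1309 1311 1307 1312
  1651 1651 1656 1654]
 [1645 1643 1639 1654 1646 1308 1311 1300 1306 1302 1307 1306 1305 1315
  1650 1641 1650 1615]
 [1635 1636 1638 1636 1639 1316 1311 1310 1306 1309 1305 1306 1312 1316
  1637 1642 1612 1612]
 [1631 1635 1635 1631 1630 1642 1321 1321 1313 1309 1313 1304 1631 1634
  1630 1626 1617 1607]
 [1621 1623 1624 1623 1628 1627 1624 1630 1624 1625 1629 1622 1623 1629
  1627 1626 1617 1617]
 [1615 1622 1621 1617 1621 1620 1617 1619 1619 1625 1615 1618 1620 1626
  1619 1612 1618 1610]
 [1607 1617 1613 1613 1613 1606 1622 1613 1615 1619 1614 1613 1613 1611
  1609 1614 1612 1612]
 [1607 1602 1607 1600 1601 1600 1607 1602 1609 1604 1610 1594 1611 1606
  1600 1607 1607 1613]
 [1593 1599 1602 1600 1598 1599 1602 1606 1596 1595 1598 1599 1545 1542
  1545 1545 1541 1545]
 [1598 1597 1593 1590 1586 1596 1589 1597 1543 1534 1543 1539 1539 1532
  1537 1540 1534 1538]
 [1593 1589 1588 1582 1588 1590 1532 1529 1527 1536 1527 1530 1536 1540
  1538 1534 1541 1541]
 [1576 1581 1581 1576 1522 1523 1527 1529 1527 1524 1531 1534 1534 1541
  1540 1536 1536 1537]
 [1573 1576 1569 1519 1522 1518 1523 1521 1525 1534 1540 1535 1540 1537
  1544 1535 1544 1551]
 [1568 1574 1560 1512 1510 1516 1513 1516 1529 1534 1539 1540 1544 1546
  1537 1543 1540 1538]]
```

View pics/tip.png

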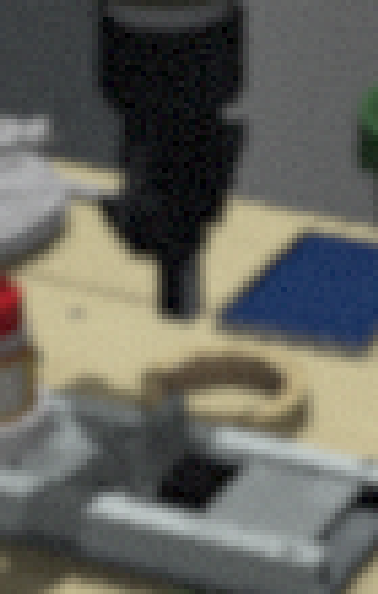

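The closed fingertip ends at about row 189, column 222 in the scene image. That is about 20 mm higher than the stated TCP projects. I'll go down a little, still clear of the flange, and measure the tip again.

>>> send_rows(
  increments=[
    [0, 0, 10, 0, 0, 0],
    [0, 0, 10, 0, 0, 0],
    [0, 0, 0, 0, 0, 0],
    [0, 0, 0, 0, 0, 0],
  ],
)

```text
time: 4.08
tool_pos: [540.4, 11.4, 94.1]
tcp_rot: [-180.0, -0.0, 92.7]
ft_force: [-0.0, -0.1, 0.2]
finger_gap: -0.1
grip_force: 0.0
```

```bash
python3 - <<'E'
from bench import r
import numpy as np
from h import *
p=r.sense();print(p["tool_pos"],p["finger_gap"],p["joint_pos"])
d=r.snapshot("scene");print(proj(d,p["tool_pos"]))
m=d["z_map"]
for v in range(180,212,1):
    k=np.nonzero((m[v,205:240]>1250)&(m[v,205:240]<1345))[0]
    print(v,(k.min()+205,k.max()+205,np.median(m[v,205+k])) if len(k) else None, end="; ")
E
```

```text
[540.36846556  11.40289721  94.11177487] -0.06591862834808077 [-4.22650605e+00  2.94815741e+00  1.01871675e+02 -4.83218738e-04
  7.52036076e+01 -6.97420866e+00]
(np.float64(223.1110978028591), np.float64(202.50641903060153))
180 (np.int64(211), np.int64(228), np.float32(1266.7981)); 181 (np.int64(212), np.int64(228), np.float32(1271.5405)); 182 (np.int64(213), np.int64(228), np.float32(1279.9753)); 183 (np.int64(214), np.int64(227), np.float32(1282.0896)); 184 (np.int64(214), np.int64(227), np.float32(1285.0449)); 185 (np.int64(219), np.int64(227), np.float32(1297.8046)); 186 (np.int64(219), np.int64(227), np.float32(1305.1652)); 187 (np.int64(219), np.int64(227), np.float32(1307.0865)); 188 (np.int64(219), np.int64(227), np.float32(1307.4369)); 189 (np.int64(219), np.int64(227), np.float32(1310.884)); 190 (np.int64(219), np.int64(227), np.float32(1308.5222)); 191 (np.int64(219), np.int64(227), np.float32(1311.6996)); 192 (np.int64(219), np.int64(227), np.float32(1313.7018)); 193 (np.int64(219), np.int64(227), np.float32(1314.5359)); 194 (np.int64(219), np.int64(227), np.float32(1319.603)); 195 (np.int64(220), np.int64(226), np.float32(1319.6268)); 196 (np.int64(222), np.int64(225), np.float32(1321.7937)); 197 None; 198 None; 199 None; 200 None; 201 None; 202 None; 203 None; 204 None; 205 None; 206 None; 207 None; 208 None; 209 None; 210 (np.int64(217), np.int64(217), np.float32(1340.6794)); 211 (np.int64(213), np.int64(217), np.float32(1339.1814));
```

>>> send_rows(
  increments=[
    [-2, 0, 0, 0, 0, 0],
    [0, 0, 8, 0, 0, 0],
    [0, 0, 8, 0, 0, 0],
    [0, 0, 6, 0, 0, 0],
    [0, 0, 0, 0, 0, 0],
  ],
)

```text
time: 4.75
tool_pos: [539.8, 9.5, 71.3]
tcp_rot: [-179.9, -0.0, 92.7]
ft_force: [-0.2, 0.3, -0.1]
finger_gap: 0.2
grip_force: 0.0
```

>>> send_rows(
  increments=[
    [0, 0, 4, 0, 0, 0],
    [0, 0, 4, 0, 0, 0],
    [0, 0, 0, 0, 0, 0],
  ],
)

```text
time: 5.12
tool_pos: [540.3, 9.4, 63.9]
tcp_rot: [-180.0, -0.0, 92.8]
ft_force: [-0.2, 0.4, 0.0]
finger_gap: 0.0
grip_force: 0.0
```

>>> send_rows(
  increments=[
    [0, 0, 4, 0, 0, 0],
    [0, 0, 4, 0, 0, 0],
    [0, 0, 0, 0, 0, 0],
  ],
)

```text
time: 5.5
tool_pos: [540.2, 9.4, 55.7]
tcp_rot: [-179.9, -0.0, 92.7]
ft_force: [-0.3, 0.1, 0.0]
finger_gap: -0.3
grip_force: 0.0
```

>>> send_rows(
  increments=[
    [0, 0, 4, 0, 0, 0],
    [0, 0, 3, 0, 0, 0],
    [0, 0, 0, 0, 0, 0],
  ],
)

```text
time: 5.88
tool_pos: [540.2, 9.4, 48.9]
tcp_rot: [-180.0, -0.0, 92.7]
ft_force: [-0.4, 1.1, -0.3]
finger_gap: -0.2
grip_force: 0.0
```

```bash
python3 - <<'E'
from bench import r
import numpy as np,cv2
from h import *
p=r.sense();print(p["tool_pos"],p["ft_force"])
d=r.snapshot("scene");print(proj(d,p["tool_pos"]));np.savez("scene2.npz",**d)
cv2.imwrite("pics/tip2.png",cv2.resize(d["img"][150:250,180:270],None,fx=6,fy=6,interpolation=cv2.INTER_CUBIC))
E
```

```text
[540.24912451   9.43241019  48.85656888] [-0.40735416  1.08107488 -0.28904802]
(np.float64(224.15400375951398), np.float64(216.1167701983303))
```

View pics/tip2.png

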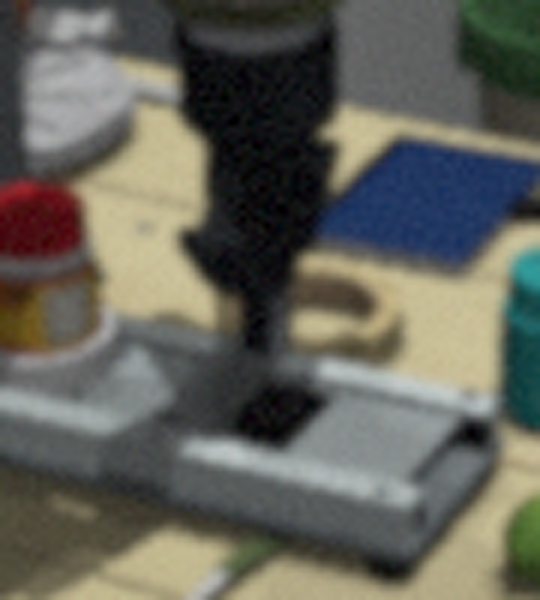

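The tip is at about (265,355) in the crop and still visibly above the pad at (275,410), with no contact force. So the fingertip really is about 20 mm shorter than the TCP, and I'll keep descending by force.

>>> send_rows(
  increments=[
    [0, 0, 3, 0, 0, 0],
    [0, 0, 3, 0, 0, 0],
    [0, 0, 0, 0, 0, 0],
  ],
)

```text
time: 6.3
tool_pos: [540.3, 9.4, 42.9]
tcp_rot: [-180.0, -0.0, 92.7]
ft_force: [0.2, -0.4, -0.8]
finger_gap: -0.0
grip_force: 0.0
```

>>> send_rows(
  increments=[
    [0, 0, 3, 0, 0, 0],
    [0, 0, 3, 0, 0, 0],
    [0, 0, 0, 0, 0, 0],
  ],
)

```text
time: 6.68
tool_pos: [540.2, 9.5, 36.9]
tcp_rot: [-180.0, -0.0, 92.8]
ft_force: [0.4, -0.1, 0.5]
finger_gap: 0.1
grip_force: 0.0
```

>>> send_rows(
  increments=[
    [0, 0, 2, 0, 0, 0],
    [0, 0, 2, 0, 0, 0],
    [0, 0, 0, 0, 0, 0],
  ],
)

```text
time: 7.05
tool_pos: [540.4, 9.4, 33.1]
tcp_rot: [-180.0, -0.0, 92.7]
ft_force: [-0.7, 0.8, 0.0]
finger_gap: 0.0
grip_force: 0.0
```

>>> send_rows(
  increments=[
    [0, 0, 2, 0, 0, 0],
    [0, 0, 1, 0, 0, 0],
    [0, 0, 0, 0, 0, 0],
  ],
)

```text
time: 7.42
tool_pos: [540.5, 9.4, 30.2]
tcp_rot: [-180.0, 0.0, 92.8]
ft_force: [-0.6, -1.4, 0.5]
finger_gap: 0.0
grip_force: 0.0
```

>>> send_rows(
  increments=[
    [0, 0, 2, 0, 0, 0],
    [0, 0, 1, 0, 0, 0],
    [0, 0, 0, 0, 0, 0],
  ],
)

```text
time: 7.8
tool_pos: [540.5, 9.4, 27.2]
tcp_rot: [-180.0, -0.0, 92.8]
ft_force: [-0.4, 0.7, -0.4]
finger_gap: -0.0
grip_force: 0.0
```

```bash
python3 - <<'E'
from bench import r
import numpy as np,cv2
from h import *
p=r.sense();print(p["tool_pos"],p["ft_force"])
d=r.snapshot("scene");print(proj(d,p["tool_pos"]))
cv2.imwrite("pics/tip3.png",cv2.resize(d["img"][170:240,190:260],None,fx=8,fy=8,interpolation=cv2.INTER_CUBIC))
E
```

```text
[540.46427166   9.42264176  27.15140981] [-0.44825623  0.73824519 -0.39173668]
(np.float64(224.4167916209243), np.float64(222.38430131198132))
```

View pics/tip3.png

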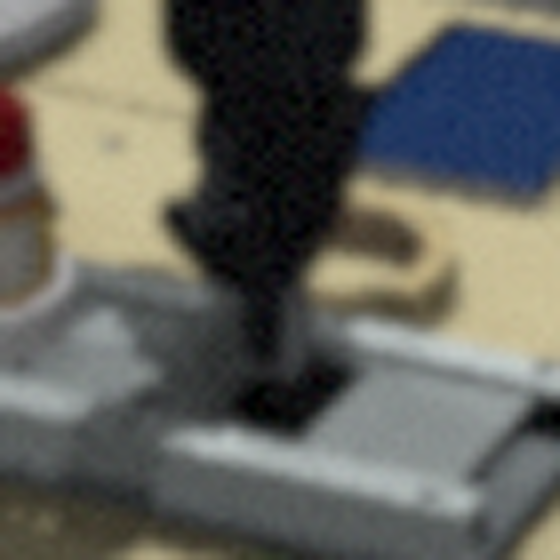

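The tip is at about (280,375) in the crop, just over the pad. I'll continue in small steps.

>>> send_rows(
  increments=[
    [0, 0, 1, 0, 0, 0],
    [0, 0, 1, 0, 0, 0],
    [0, 0, 0, 0, 0, 0],
  ],
)

```text
time: 8.22
tool_pos: [540.5, 9.4, 25.2]
tcp_rot: [-180.0, -0.0, 92.8]
ft_force: [0.5, -0.1, 0.1]
finger_gap: 0.0
grip_force: 0.0
```

>>> send_rows(
  increments=[
    [0, 0, 1, 0, 0, 0],
    [0, 0, 1, 0, 0, 0],
    [0, 0, 0, 0, 0, 0],
  ],
)

```text
time: 8.6
tool_pos: [540.6, 9.4, 23.4]
tcp_rot: [180.0, 0.0, 92.8]
ft_force: [0.4, -0.4, 1.1]
finger_gap: -0.3
grip_force: 0.2
```

>>> send_rows(
  increments=[
    [0, 0, 1, 0, 0, 0],
    [0, 0, 1, 0, 0, 0],
    [0, 0, 0, 0, 0, 0],
  ],
)

```text
time: 8.98
tool_pos: [540.7, 9.4, 21.3]
tcp_rot: [180.0, 0.0, 92.7]
ft_force: [-0.3, 0.9, 2.2]
finger_gap: 0.1
grip_force: 1.5
```

>>> send_rows(
  increments=[
    [0, 0, 1, 0, 0, 0],
    [0, 0, 1, 0, 0, 0],
    [0, 0, 0, 0, 0, 0],
  ],
)

```text
time: 9.35
tool_pos: [540.7, 9.4, 19.3]
tcp_rot: [180.0, 0.0, 92.7]
ft_force: [-0.8, -1.6, 4.0]
finger_gap: 0.0
grip_force: 1.8
```

>>> send_rows(
  increments=[
    [0, 0, 2, 0, 0, 0],
    [0, 0, 2, 0, 0, 0],
    [0, 0, 0, 0, 0, 0],
  ],
)

```text
time: 9.72
tool_pos: [540.7, 9.4, 15.3]
tcp_rot: [180.0, 0.0, 92.7]
ft_force: [-1.4, -0.2, 4.0]
finger_gap: -0.0
grip_force: 2.4
```

>>> send_rows(
  increments=[
    [0, 0, 2, 0, 0, 0],
    [0, 0, 1, 0, 0, 0],
    [0, 0, 0, 0, 0, 0],
  ],
)

```text
time: 10.1
tool_pos: [540.7, 9.4, 12.5]
tcp_rot: [180.0, 0.0, 92.8]
ft_force: [-0.3, -0.5, 5.4]
finger_gap: 0.1
grip_force: 2.8
```

>>> send_rows(
  increments=[
    [0, 0, 2, 0, 0, 0],
    [0, 0, 1, 0, 0, 0],
    [0, 0, 0, 0, 0, 0],
  ],
)

```text
time: 10.48
tool_pos: [540.7, 9.4, 9.5]
tcp_rot: [180.0, 0.0, 92.8]
ft_force: [-1.9, -0.3, 7.6]
finger_gap: 0.1
grip_force: 3.3
```

>>> send_rows(
  increments=[
    [0, 0, 1, 0, 0, 0],
    [0, 0, 1, 0, 0, 0],
    [0, 0, 0, 0, 0, 0],
  ],
)

```text
time: 10.85
tool_pos: [540.7, 9.3, 7.6]
tcp_rot: [180.0, 0.0, 92.8]
ft_force: [-3.6, -0.0, 7.8]
finger_gap: -0.2
grip_force: 3.6
```

>>> send_rows(
  increments=[
    [0, 0, 1, 0, 0, 0],
    [0, 0, 1, 0, 0, 0],
    [0, 0, 0, 0, 0, 0],
  ],
)

```text
time: 11.22
tool_pos: [540.8, 9.4, 5.7]
tcp_rot: [180.0, 0.0, 92.7]
ft_force: [-1.7, -0.5, 8.1]
finger_gap: 0.1
grip_force: 3.9
```

>>> send_rows(
  increments=[
    [0, 0, 1, 0, 0, 0],
    [0, 0, 0, 0, 0, 0],
    [0, 0, 0, 0, 0, 0],
  ],
)

```text
time: 11.6
tool_pos: [540.9, 9.3, 5.3]
tcp_rot: [180.0, 0.0, 92.8]
ft_force: [-4.0, -0.2, 12.7]
finger_gap: 0.3
grip_force: 6.4
```

The stop bottomed out at z≈5.4. I'll ease off 1 mm and push along +y.

>>> send_rows(
  increments=[
    [0, 0, -0.8, 0, 0, 0],
    [2, 0, 0, 0, 0, 0],
    [2, 0, 0, 0, 0, 0],
    [2, 0, 0, 0, 0, 0],
    [0, 0, 0, 0, 0, 0],
  ],
)

```text
time: 12.22
tool_pos: [541.3, 14.1, 6.0]
tcp_rot: [179.9, 0.1, 92.7]
ft_force: [-0.9, -5.5, 6.5]
finger_gap: -0.1
grip_force: 3.8
```

>>> send_rows(
  increments=[
    [1.5, 0, 0, 0, 0, 0],
    [1.5, 0, 0, 0, 0, 0],
    [0, 0, 0, 0, 0, 0],
  ],
)

```text
time: 12.6
tool_pos: [541.3, 17.0, 6.0]
tcp_rot: [179.9, 0.1, 92.7]
ft_force: [-0.3, -6.0, 7.4]
finger_gap: 0.0
grip_force: 3.8
```

>>> send_rows(
  increments=[
    [2, 0, 0, 0, 0, 0],
    [2, 0, 0, 0, 0, 0],
    [2, 0, 0, 0, 0, 0],
  ],
)

```text
time: 12.98
tool_pos: [541.0, 22.8, 6.0]
tcp_rot: [179.9, 0.1, 92.7]
ft_force: [-1.0, -8.2, 6.6]
finger_gap: 0.0
grip_force: 3.8
```

>>> send_rows(
  increments=[
    [2, 0, 0, 0, 0, 0],
    [2, 0, 0, 0, 0, 0],
    [2, 0, 0, 0, 0, 0],
  ],
)

```text
time: 13.35
tool_pos: [540.7, 29.1, 6.0]
tcp_rot: [179.9, 0.1, 92.7]
ft_force: [-0.1, 0.2, 6.9]
finger_gap: 0.2
grip_force: 3.0
```

```bash
python3 - <<'E'
from bench import r
import numpy as np,cv2
d=r.snapshot("scene")
cv2.imwrite("pics/p4.png",cv2.resize(d["img"][160:240,170:270],None,fx=6,fy=6,interpolation=cv2.INTER_CUBIC))
E
```

```text
(no output)
```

View pics/p4.png

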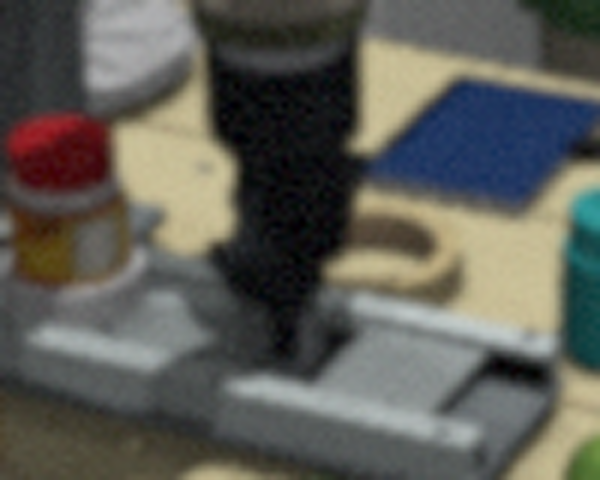

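The tail plate's rear edge has moved forward, to about (445,410) in the crop, and the jar is upright. I'll continue.

>>> send_rows(
  increments=[
    [3, 0, 0, 0, 0, 0],
    [3, 0, 0, 0, 0, 0],
    [3, 0, 0, 0, 0, 0],
    [3, 0, 0, 0, 0, 0],
    [3, 0, 0, 0, 0, 0],
  ],
)

```text
time: 14.02
tool_pos: [539.1, 44.5, 5.1]
tcp_rot: [180.0, 0.1, 92.7]
ft_force: [0.3, -6.5, 3.5]
finger_gap: -0.2
grip_force: 0.0
```

>>> send_rows(
  increments=[
    [3, 0, 0, 0, 0, 0],
    [3, 0, 0, 0, 0, 0],
    [3, 0, 0, 0, 0, 0],
    [3, 0, 0, 0, 0, 0],
    [3, 0, 0, 0, 0, 0],
  ],
)

```text
time: 14.65
tool_pos: [538.4, 59.5, 5.1]
tcp_rot: [180.0, 0.1, 92.7]
ft_force: [1.0, -5.4, 4.3]
finger_gap: -0.2
grip_force: 0.0
```

>>> send_rows(
  increments=[
    [3, 0, 0, 0, 0, 0],
    [3, 0, 0, 0, 0, 0],
    [3, 0, 0, 0, 0, 0],
    [3, 0, 0, 0, 0, 0],
    [3, 0, 0, 0, 0, 0],
  ],
)

```text
time: 15.28
tool_pos: [537.6, 74.4, 5.0]
tcp_rot: [180.0, 0.1, 92.7]
ft_force: [0.6, -5.5, 3.2]
finger_gap: -0.1
grip_force: 0.0
```

>>> send_rows(
  increments=[
    [3, 0, 0, 0, 0, 0],
    [3, 0, 0, 0, 0, 0],
    [3, 0, 0, 0, 0, 0],
    [3, 0, 0, 0, 0, 0],
    [3, 0, 0, 0, 0, 0],
  ],
)

```text
time: 15.9
tool_pos: [536.8, 89.4, 5.0]
tcp_rot: [180.0, 0.1, 92.7]
ft_force: [1.2, -6.4, 3.6]
finger_gap: 0.1
grip_force: 0.0
```

>>> send_rows(
  increments=[
    [3, 0, 0, 0, 0, 0],
    [3, 0, 0, 0, 0, 0],
    [3, 0, 0, 0, 0, 0],
    [2, 0, 0, 0, 0, 0],
    [2, 0, 0, 0, 0, 0],
  ],
)

```text
time: 16.52
tool_pos: [536.2, 102.4, 4.9]
tcp_rot: [180.0, 0.1, 92.7]
ft_force: [0.1, -5.6, 3.6]
finger_gap: 0.2
grip_force: 0.0
```

>>> send_rows(
  increments=[
    [2, 0, 0, 0, 0, 0],
    [2, 0, 0, 0, 0, 0],
    [1, 0, 0, 0, 0, 0],
    [0, 0, 0, 0, 0, 0],
  ],
)

```text
time: 17.02
tool_pos: [535.8, 107.6, 4.8]
tcp_rot: [-180.0, 0.1, 92.7]
ft_force: [1.1, -3.6, 1.8]
finger_gap: 0.2
grip_force: 0.0
```

>>> send_rows(
  increments=[
    [1, 0, 0, 0, 0, 0],
    [1, 0, 0, 0, 0, 0],
    [0, 0, 0, 0, 0, 0],
  ],
)

```text
time: 17.4
tool_pos: [535.3, 110.5, 4.7]
tcp_rot: [-180.0, -0.0, 92.8]
ft_force: [-0.4, -0.7, -0.2]
finger_gap: 0.1
grip_force: 0.0
```

>>> send_rows(
  increments=[
    [1, 0, 0, 0, 0, 0],
    [1, 0, 0, 0, 0, 0],
    [0, 0, 0, 0, 0, 0],
  ],
)

```text
time: 17.77
tool_pos: [535.3, 110.8, 4.8]
tcp_rot: [-179.9, 0.1, 92.7]
ft_force: [-0.4, -9.4, -0.9]
finger_gap: -0.1
grip_force: 0.0
```

>>> send_rows(
  increments=[
    [1, 0, 0, 0, 0, 0],
    [1, 0, 0, 0, 0, 0],
    [0, 0, 0, 0, 0, 0],
  ],
)

```text
time: 18.15
tool_pos: [535.3, 110.8, 4.8]
tcp_rot: [-179.9, 0.3, 92.7]
ft_force: [-1.4, -18.2, 1.2]
finger_gap: -0.1
grip_force: 0.0
```

It's against the end stop (18 N, no motion). I'll back off and rise.

>>> send_rows(
  increments=[
    [-3, 0, 0, 0, 0, 0],
    [-4, 0, 0, 0, 0, 0],
    [0, 0, 0, 0, 0, 0],
  ],
)

```text
time: 18.52
tool_pos: [535.9, 107.4, 5.1]
tcp_rot: [180.0, -0.0, 92.7]
ft_force: [0.2, 0.5, 0.4]
finger_gap: 0.1
grip_force: 0.0
```

>>> send_rows(
  increments=[
    [0, 0, -5, 0, 0, 0],
    [0, 0, -10, 0, 0, 0],
    [0, 0, -15, 0, 0, 0],
    [0, 0, -20, 0, 0, 0],
    [0, 0, -20, 0, 0, 0],
  ],
)

```text
time: 19.15
tool_pos: [536.3, 107.4, 77.0]
tcp_rot: [179.9, -0.0, 92.8]
ft_force: [-0.1, -0.3, -0.0]
finger_gap: -0.2
grip_force: 0.0
```

>>> send_rows(
  increments=[
    [0, 0, -30, 0, 0, 0],
    [0, 0, -30, 0, 0, 0],
    [0, -30, -30, 0, 0, 0],
    [0, -40, -20, 0, 0, 0],
    [0, -40, 0, 0, 0, 0],
  ],
)

```text
time: 19.77
tool_pos: [426.5, 102.2, 188.6]
tcp_rot: [179.7, -0.0, 92.8]
ft_force: [-0.3, -0.7, 0.8]
finger_gap: 0.2
grip_force: 0.0
```

>>> send_rows(
  increments=[
    [0, -30, 0, 0, 0, 0],
    [0, 0, 0, 0, 0, 0],
    [0, 0, 0, 0, 0, 0],
  ],
)

```text
time: 20.15
tool_pos: [396.9, 100.7, 186.2]
tcp_rot: [179.9, -0.0, 92.8]
ft_force: [-0.3, 0.3, -0.2]
finger_gap: -0.1
grip_force: 0.0
```

```bash
python3 - <<'E'
from bench import r
import numpy as np,cv2
out=[]
for n,(a,b,c,e) in(("scene",(130,140,270,250)),("top",(125,140,265,250))):
    d=r.snapshot(n)
    out.append(cv2.resize(d["img"][b:e,a:c],(760,597),interpolation=cv2.INTER_CUBIC)[:,:])
cv2.imwrite("pics/fin.png",cv2.resize(np.hstack(out),(800,314),interpolation=cv2.INTER_AREA))
print(r.sense()["tool_pos"])
E
```

```text
[396.79664207 100.59497    185.6119504 ]
```

View pics/fin.png

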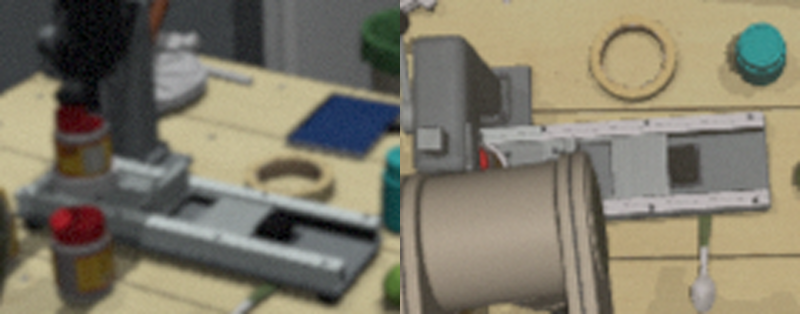

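The shuttle is home. The pad stands up behind the tail plate (top view (683,165)), the jar is upright under the head, and the bystanders are in place. I'm handing in.

```bash
python3 -c "
from bench import r
print(r.hand_in())"
```

```text
the job is handed in; nothing more can be done
None
```

The job is handed in at about 20 s: the shuttle is home against the end stop, the stop has sprung up behind the tail plate, and the jar stands upright under the stamping head; no verdict came back.

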